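# Register a slide carrier and index the scanner's loading section by one hole

## Robot

A 6-joint arm with a two-finger parallel gripper is mounted at the origin on the work surface. World frame = base frame: x ahead of the robot, y to its left, z up, the work surface at z = 0. Lengths are in m, angles in degrees, forces in N, time in s.
With the tool pointing down it reaches from about 0.375 to 0.9 m from the base axis. Payload 3.1 kg.
Tool frame: the origin (TCP) lies at the very end of the fingers, on their centre line; the grasp point (between the pads) lies bot.grip_point_offset behind it (bot.grip_point_offset is the distance from the TCP to the grasp point, in m); z points along the fingers, y is the line along which they close (so a half turn about z gives the same grasp; the last joint's range is limited). The gripper opens to 87 mm and grips with 3 to 60 N. Pads are 19 mm wide; open, the fingers measure 117 mm over their backs; the gripper's body (75 mm by 190 mm) begins 51 mm behind the grasp point.
Start: joints at [62.596, 30.224, 82.088, -0, 67.689, -10.227], TCP at [0.185, 0.597, 0.223] pointing down, gripper open.
Joint ranges: [-176.69, 176.69], [-43.24, 126.21], [12.49, 139.97], [-82, 262], [0, 151.66], [-163.58, 163.58]. Speed limits (degrees/s): [159.86, 159.86, 180, 180, 180, 180].

## Interface

Orientations are given as a 3x3 rotation matrix whose columns are the frame's x, y, z axes.
In Python, from rig import bot, viewer, ticket gives the robot as it stands.
- The arm moves only by the tool servo_tool, never from a script. Its argument "targets" is a list of rows, each an object with "offset": the shift along the tool's x, y, z in m, a list of three; "dr": the turn, a rotation vector about the tool's x, y, z in degrees, a list of three. In form: [{"offset": [x, y, z], "dr": [ax, ay, az]}, ...]. A call has 1 to 20 rows; each row is the pose to reach, as a shift and turn from the pose commanded when the call began, along the tool's axes at that moment; what a row does not reach only later rows make up. A row lasts 1/12 s, in which the tool goes at most 41.7 mm and 7.16 degrees, less where a joint would pass 70% of its speed; a pose out of reach is approached as far as the arm can. A call with a gripper value outside its range is refused whole. "gripper" is the gripper command: -1 is fully open, 1 is shut, values between are in proportion, set as the call begins (left out, the last holds). The fingers move at their own pace and stop on an object; the grip force is fixed at half the most. Time passes only in rows, so rows that repeat a pose let the fingers close. It gives the time, the measured TCP pose, the force, the opening and the grip force at its end, in the units of the state.
- bot.read_state(): the state, without advancing time (a new reading comes with each control period).
- viewer.capture(name): name is "scene" or "top" or "wrist"; returns a dict with "color" (400x640x3 uint8, red, green, blue), "camera_matrix" (3x3 intrinsics, pixels), "k1" (the pictures are not rectified: a ray, as slopes to the right and down, at radius r is drawn at 1 + k1 r^2 times it, then the intrinsics apply), "R" (3x3) and "t" (3): a world point X has camera coordinates R X + t. Camera axes: x right, y down, z forward; pixel columns grow to the right and rows downward; lengths in m; the calibration is good to about 2 mm. A picture is of the moment at which its call begins. There is no depth.
- ticket.hand_in(): hands the job in; it is judged then, once.
The state is a dict: "time_s": time; "joint_positions": joint angles; "qvel": joint speeds; "tau": joint torques, N m; "position": TCP position; "tcp_rot": TCP orientation; "force": force on the tool from outside, world axes, zero at the start; "moment": the same for the moment, N m; "opening": opening from 0.0 (shut) to 1.0 (fully open); "grasp_force": force on a finger pad.
Only numpy, scipy, OpenCV 4.12 (cv2) and the standard library are available. Lean on these libraries where they do the work, as an engineer would, in place of code of your own. Each camera call takes 0.05 s, during which the arm holds its last target. There are 200 camera calls.

## Task

Push the slide carrier that lies on the scanner's sliding section snugly against the section's three stop blocks, so that its edges are flush. Then pull up the spring plunger's knob, slide the section on to the next hole towards the white scanner housing and let the pin drop fully into that hole, with the carrier still against its stops; finish while still holding the knob with the pin home, without letting go. Leave the other things on the bench where they are.

Things in the scene. Friction and masses are not known exactly. Their poses are not given: they have to be found in the camera images.
- rail: fixed white base of the loading rail, 12 mm thick, x from -100 to 100 and y from -200 to 260 mm of its origin, which lies on the bench surface (z = 0). Its +y is the travel towards the scanner housing (200 x 110 mm, 130 mm high, at y 150 to 260 mm). All offsets in these notes are along the rail's axes.
- next_hole (a point): centre of the mouth of the hole to go to, 50 mm towards the housing from the pin's first hole. The holes, 12 mm square, lie 50 mm apart (at y = -90, -40, 10 and 60 mm on the rail; the pin starts at -40) along an aluminium index strip at x = 75 mm on the rail, its top 34 mm above the bench.
- section (a joint): position of the sliding section along the rail in m, about 0 at the start, growing towards the housing; 0.050 at the next hole (end stops -0.055 and 0.105). About 2 N of friction; locked while the pin is in a hole, with 2 mm of play each way. The section is an aluminium deck 125 x 150 x 8 mm, top 44 mm above the bench, with the dock, stops and plunger on it; it never turns on the rail.
- dock (a point): point on the deck's top (44 mm above the bench), moving with the section, axes as the rail's: where the carrier's origin lies when the carrier is against all three stops. The deck reaches from x = -83 to 42 mm and from y = -98 to 52 mm of this point.
- stop_corner (a point): point on the deck's top, at the corner where the lines of the stop faces meet, x = 32, y = 42 mm from the dock. The stops are steel blocks 10 mm high: two on the +x side (faces looking to -x, centred at y = -30 and +30 mm from the dock, 16 mm wide) and one on the +y side (face looking to -y, centred at x = 0 from the dock, 16 mm wide).
- carrier: loose black microscope slide carrier, a flat plate 64 (x) x 84 (y) x 10 mm with two glass slides in its top (1.5 mm more, to look at only), 0.1 to 0.2 kg; origin at the centre of its underside. It starts on the deck, 8 to 20 mm (in x) and 10 to 26 mm (in y) short of the stops, turned by up to 0.12 rad; push it to +x and +y.
- plunger: black ribbed round knob, 26 mm across, 30 mm high, at x = 72, y = -23 mm from the dock; origin on its axis at mid-height, 80 mm above the bench when the pin is home. Moves only straight up, 16 mm at most, against a spring of 3 N (home) to 7 N; springs back. The pin reaches 10 mm into the hole: raise 11 to 15 mm to slide. Below is a round housing, 24 mm wide, up to 62 mm above the bench.
- spare_carrier: bystander: empty black slide carrier lying on the bench, 64 x 84 x 10 mm, origin under its centre
- oil_bottle: bystander: small amber bottle, 32 mm diameter, 65 mm high, origin under its centre
- slide_box: bystander: open white slide box, 85 x 100 x 34 mm, origin under its centre
- objective: bystander: steel microscope objective standing up, 31 mm diameter, 46 mm high, origin under its centre
- petri_dish: bystander: closed glass dish, 90 mm diameter, 15 mm high, origin under its centre
- tweezers: bystander: steel tweezers lying flat along their x, 110 x 12 x 8 mm, origin under the centre
- vial: bystander: small vial, 24 mm diameter, 40 mm high, standing on the rail's base plate near its -y end, origin under its centre
There are look-alikes about, which are no part of the job. What is shaped like the carrier but green is not meant.

How it is judged:
By the outcome, as a careful person would: the job done as asked, in the order asked, and still so for the second after the job is handed in, while the arm keeps its last pose, push and grip.
It also fails if it takes over 61 s, if anything falls off the work surface, if the arm or the gripper's body presses on something with over 40 N, if the wrist force passes 120 N, or if a joint passes its speed limit or range.

## Working session

There is one attempt and no reset: what is moved stays moved. The work goes in short steps, Python scripts to look and compute and a tool call to move; the robot and the scene stay as the last step left them, time stands still between calls to the robot, and variables do not carry over. Pictures are saved under pics/ and viewed, at most 10 in all, crops included, and the job is handed in when it is done.

Besides the shell and the picture viewer there is one more tool, called after ">>>" as name(argument=value, ...) on one line, values as JSON. servo_tool: Moves the arm, as the interface text tells. Its arguments: {"type":"object","properties":{"targets":{"type":"array"},"gripper":{"type":"number"}},"required":["targets"]}

```bash
mkdir -p pics; cat > h.py <<'E'
import numpy as np, cv2
from rig import bot, viewer, ticket
def snap(cam,name,crop=None,scale=1):
    c=viewer.capture(cam); im=c["color"][:,:,::-1].copy()
    np.savez(f'pics/{name}.npz',**{k:np.array(c[k]) for k in("color","camera_matrix","k1","R","t")})
    if crop: x0,y0,x1,y1=crop; im=im[y0:y1,x0:x1]
    if scale!=1: im=cv2.resize(im,None,fx=scale,fy=scale,interpolation=cv2.INTER_CUBIC)
    cv2.imwrite(f'pics/{name}.png',im); return c
def load(name): return dict(np.load(f'pics/{name}.npz'))
def p2w(c,px,z):
    K=np.array(c["camera_matrix"]);d=np.array([float(c["k1"]),0,0,0.])
    px=np.array(px,float).reshape(-1,1,2)
    u=cv2.undistortPoints(px,K,d).reshape(-1,2)
    R=np.array(c["R"]);t=np.array(c["t"]).reshape(3);o=-R.T@t
    r=np.c_[u,np.ones(len(u))]@R
    return o+r*((z-o[2])/r[:,2])[:,None]
def w2p(c,X):
    K=np.array(c["camera_matrix"]);d=np.array([float(c["k1"]),0,0,0.])
    return cv2.projectPoints(np.array(X,float).reshape(-1,1,3),cv2.Rodrigues(np.array(c["R"]))[0],np.array(c["t"]).reshape(3),K,d)[0].reshape(-1,2)
E
python3 - <<'E'
from h import *
s=bot.read_state();print(s);print(bot.grip_point_offset)
snap("top","top1");snap("scene","sc1");snap("wrist","w1")
E
```

```text
{'time_s': 0.0, 'joint_positions': array([ 6.25962820e+01,  3.02777645e+01,  8.21592287e+01, -2.64625527e-03,
        6.76863837e+01, -1.02268266e+01]), 'qvel': array([ 0.01268847,  0.14146721, -0.11537558,  0.00890272,  0.05138472,
       -0.05079936]), 'tau': array([ 4.27174145e-04, -4.40038848e+01, -1.76591957e+01,  6.34618755e-02,
        5.82816044e-02, -1.77413253e-04]), 'position': array([0.18420694, 0.59645581, 0.22156872]), 'tcp_rot': array([[-9.55402579e-01,  2.95304932e-01, -9.53153351e-04],
       [ 2.95306274e-01,  9.55400688e-01, -1.93136101e-03],
       [ 3.40302934e-04, -2.12669946e-03, -9.99997681e-01]]), 'force': array([ 0.29785714, -0.37053395, -0.59909796]), 'moment': array([ 0.00583885, -0.03588605, -0.00951494]), 'grasp_force': 0.0, 'opening': 0.9998960093316397}
0.0187
```

View pics/top1.png

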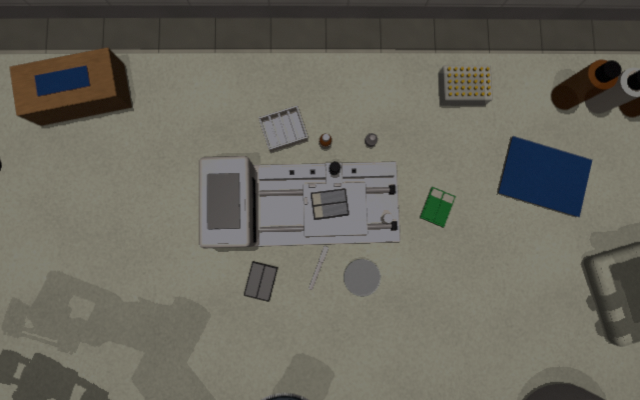

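The top view shows the rail horizontal in the image: the housing is at left (225,203), the deck around (335,210), the carrier at (330,205) and the knob at (335,168). Next I'll enlarge that area.

```bash
python3 - <<'E'
from h import *
c=load("top1")
im=c["color"][150:255,250:405,::-1]
cv2.imwrite('pics/top1z.png',cv2.resize(im,None,fx=5,fy=5,interpolation=cv2.INTER_CUBIC))
print(c["R"],c["t"],p2w(c,[[335,168],[398,163],[400,243],[320,200]],0.012))
E
```

```text
[[-0.01270055 -0.99942971  0.03128809]
 [-0.99455506  0.0093894  -0.10378861]
 [ 0.10343564 -0.0324359  -0.99410713]] [-0.08779313  0.56687099  0.98882288] [[ 0.64337621 -0.13021772  0.012     ]
 [ 0.65489047 -0.28742173  0.012     ]
 [ 0.45692994 -0.28607189  0.012     ]
 [ 0.56423042 -0.09213306  0.012     ]]
```

View pics/top1z.png

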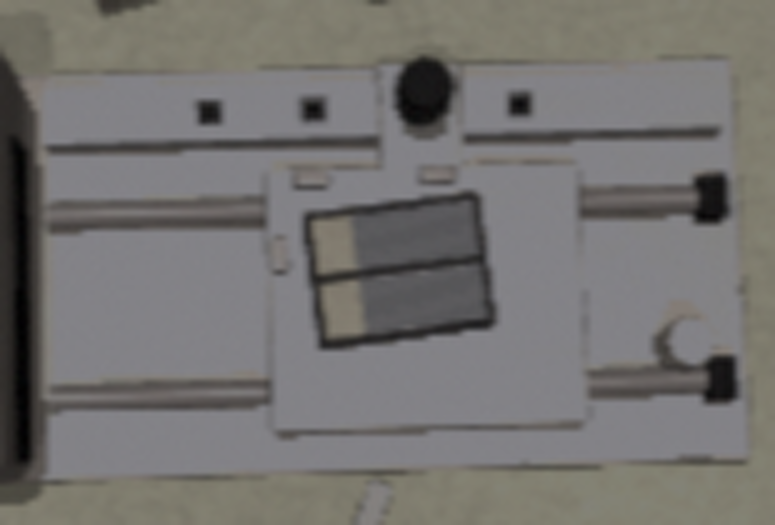

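View pics/w1.png

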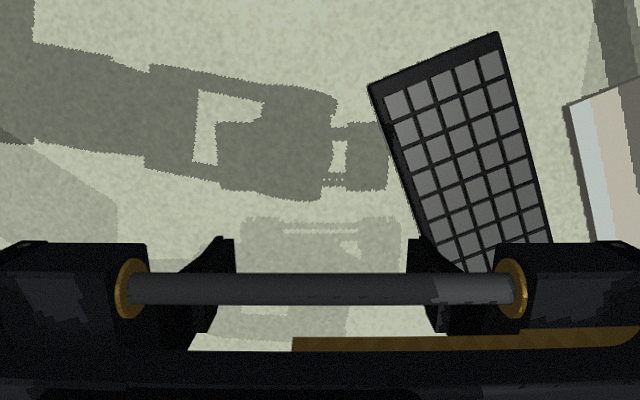

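The zoom shows the holes at (209,112), (313,110) and (519,104), with the deck corners at (268,170), (578,160), (585,422) and (277,432). The carrier corners are at (307,213), (474,195), (493,322) and (322,346), and the knob top is at (424,90). I'll fit the rail pose from these.

```bash
python3 - <<'E'
from h import *
from scipy.optimize import least_squares
c=load("top1")
Z=lambda p:(np.array(p,float)+.5)/5-.5+[250,150]
pts=[((75,60,34),(209,112)),((75,10,34),(313,110)),((75,-90,34),(519,104)),
((45,35,44),(268,170)),((45,-115,44),(578,160)),((-80,-115,44),(585,422)),((-80,35,44),(277,432)),
((75,-40,95),(424,88)),((100,-200,12),(729,60)),((-100,-200,12),(747,460))]
X=np.array([p[0] for p in pts])/1e3;P=Z([p[1] for p in pts])
def W(q,X): 
    a=q[2];R=np.array([[np.cos(a),-np.sin(a),0],[np.sin(a),np.cos(a),0],[0,0,1]])
    return X@R.T+[q[0],q[1],0]
f=lambda q:(w2p(c,W(q,X))-P).ravel()
r=least_squares(f,[.56,-.08,0],loss='soft_l1');print(r.x,np.degrees(r.x[2]));print(f(r.x).reshape(-1,2).round(1))
q=r.x
cc=p2w(c,Z([(307,213),(474,195),(493,322),(322,346)]),.054)
a=q[2];Ri=np.array([[np.cos(a),np.sin(a)],[-np.sin(a),np.cos(a)]])
rc=(cc[:,:2]-q[:2])@Ri.T
print("carrier corners rail mm",(rc*1e3).round(1),"ctr",(rc.mean(0)*1e3-[3,-17]).round(1))
for i in range(4): d=rc[(i+1)%4]-rc[i];print(np.linalg.norm(d)*1e3,np.degrees(np.arctan2(d[1],d[0])))
for n,p in dict(knob=(75,-40,80),dock=(3,-17,44),nexthole=(75,10,34)).items(): print(n,W(q,np.array([p])/1e3))
np.save('q.npy',q)
E
```

```text
[ 0.55642443 -0.08483215  0.01750045] 1.0027021544226324
[[ 0.1  0. ]
 [ 0.  -0.1]
 [ 0.1  0.1]
 [-1.1 -0.1]
 [-0.4  0.3]
 [ 0.4  0.3]
 [-1.5  0.2]
 [ 0.1 -0.7]
 [ 0.8 -0.6]
 [ 1.2  0.2]]
carrier corners rail mm [[ 22.5  14.5]
 [ 29.  -64.5]
 [-31.3 -71.3]
 [-40.3   9.3]] ctr [ -8. -11.]
79.31070625578329 -85.32079073897236
60.660773059727866 -173.58529505441098
81.05091189502865 96.36188019556307
63.013058375941846 4.799128512343558
knob [[ 0.63211292 -0.12351356  0.08      ]]
dock [[ 0.55972146 -0.10177705  0.044     ]]
nexthole [[ 0.63123795 -0.07352122  0.034     ]]
```

```bash
cat >> h.py <<'E'
q=np.load('q.npy');ca,sa=np.cos(q[2]),np.sin(q[2]);RR=np.array([[ca,-sa,0],[sa,ca,0],[0,0,1]])
def r2w(p): return RR@(np.array(p,float)/1e3)+[q[0],q[1],0]
def st():
    s=bot.read_state();T=np.array(s["tcp_rot"]);p=(RR.T@(np.array(s["position"])-[q[0],q[1],0]))*1e3
    y=RR.T@T[:,1]
    print("t",round(s["time_s"],2),"tcp rail mm",p.round(1),"yaw err deg",round(np.degrees(np.arctan2(-y[0],y[1])),2),"F rail",(RR.T@s["force"]).round(1),"open",round(s["opening"]*87,1),"gf",s["grasp_force"])
    return s
E
python3 - <<'E'
from h import *
s=st();T=np.array(s["tcp_rot"])
w=r2w([-62,-28,200]);print(w,T.T@(w-s["position"]))
E
```

```text
t 0.15 tcp rail mm [-360.2  687.9  221.8] yaw err deg -18.18 F rail [-0.5  0.2  0.2] open 86.9 gf 0.0
[ 0.49492391 -0.11391284  0.2       ] [-0.50663944 -0.58705519  0.02261184]
```

>>> servo_tool(targets=[{"offset":[-0.026,-0.03,0],"dr":[0,0,-1]},{"offset":[-0.052,-0.06,0],"dr":[0,0,-2]},{"offset":[-0.078,-0.09,0.001],"dr":[0,0,-3]},{"offset":[-0.104,-0.12,0.002],"dr":[0,0,-4]},{"offset":[-0.13,-0.15,0.003],"dr":[0,0,-5]},{"offset":[-0.156,-0.18,0.004],"dr":[0,0,-6]},{"offset":[-0.182,-0.21,0.005],"dr":[0,0,-7]},{"offset":[-0.208,-0.24,0.006],"dr":[0,0,-8]},{"offset":[-0.234,-0.27,0.007],"dr":[0,0,-9]},{"offset":[-0.26,-0.3,0.008],"dr":[0,0,-10]},{"offset":[-0.286,-0.33,0.01],"dr":[0,0,-11]},{"offset":[-0.312,-0.36,0.012],"dr":[0,0,-12]},{"offset":[-0.338,-0.39,0.014],"dr":[0,0,-13]},{"offset":[-0.364,-0.42,0.016],"dr":[0,0,-14]},{"offset":[-0.39,-0.45,0.018],"dr":[0,0,-15]},{"offset":[-0.416,-0.48,0.02],"dr":[0,0,-16]},{"offset":[-0.442,-0.51,0.021],"dr":[0,0,-17]},{"offset":[-0.468,-0.54,0.022],"dr":[0,0,-18]},{"offset":[-0.494,-0.57,0.022],"dr":[0,0,-18.2]},{"offset":[-0.506,-0.587,0.022],"dr":[0,0,-18.2]}], gripper=0.08)

```text
time_s: 1.82
position: [0.4972, -0.1178, 0.2007]
tcp_rot: [[-1.0, -0.015, 0.003], [-0.015, 1.0, -0.003], [-0.003, -0.003, -1.0]]
force: [0.5, -0.3, 0.2]
opening: 0.461
grasp_force: 0.0
```

```bash
python3 - <<'E'
from h import *
st();snap("wrist","w2")
E
```

```text
t 1.82 tcp rail mm [-59.8 -32.  200.7] yaw err deg -0.12 F rail [ 0.5 -0.3  0.2] open 40.1 gf 0.0
```

View pics/w2.png

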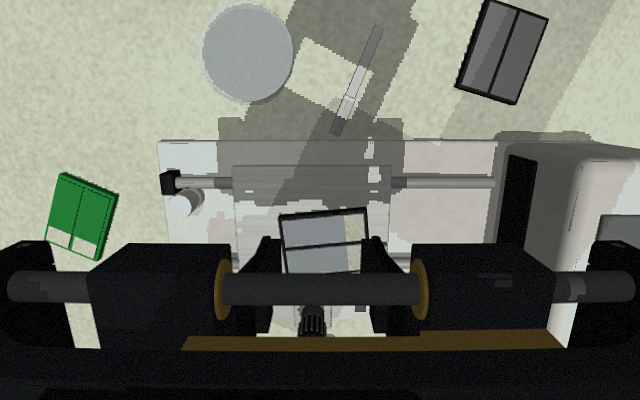

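The wrist view (up is rail -x) shows the carrier's -x edge running from (280,213) to (366,207). The deck's -x corners are at (235,166) and (391,166).

```bash
python3 - <<'E'
from h import *
c=load("w2")
for z,p in ((.0545,[(279,213),(367,207)]),(.044,[(235,166),(391,166)])):
    print(((p2w(c,p,z)-[q[0],q[1],0])@RR*1e3).round(1))
st()
E
```

```text
[[-36.3 -70.8  54.5]
 [-41.9  10.5  54.5]]
[[ -78.5 -111.3   44. ]
 [ -78.2   32.8   44. ]]
t 1.87 tcp rail mm [-58.6 -34.4 200.8] yaw err deg -0.2 F rail [ 1.1 -1.6  0.1] open 40.3 gf 0.0
```

>>> servo_tool(targets=[{"offset":[0.004,0,0.03],"dr":[0,0,0]},{"offset":[0.004,0,0.06],"dr":[0,0,0]},{"offset":[0.004,0,0.09],"dr":[0,0,0]},{"offset":[0.004,0,0.11],"dr":[0,0,0]},{"offset":[0.004,0,0.12],"dr":[0,0,0]},{"offset":[0.004,0,0.12],"dr":[0,0,0]},{"offset":[0.004,0,0.12],"dr":[0,0,0]}])

```text
time_s: 2.45
position: [0.4907, -0.1131, 0.0806]
tcp_rot: [[-1.0, -0.018, -0.0], [-0.018, 1.0, 0.0], [0.0, 0.0, -1.0]]
force: [-0.2, 1.1, 0.6]
opening: 0.459
grasp_force: 0.0
```

```bash
python3 -c "
from h import *
st()"
```

```text
t 2.45 tcp rail mm [-66.2 -27.1  80.6] yaw err deg 0.03 F rail [-0.2  1.1  0.6] open 39.9 gf 0.0
```

>>> servo_tool(targets=[{"offset":[0,0,0.012],"dr":[0,0,0]},{"offset":[0,0,0.024],"dr":[0,0,0]},{"offset":[0,0,0.03],"dr":[0,0,0]},{"offset":[0,0,0.0325],"dr":[0,0,0]},{"offset":[0,0,0.0325],"dr":[0,0,0]},{"offset":[-0.004,0,0.0325],"dr":[0,0,0]},{"offset":[-0.008,0,0.0325],"dr":[0,0,0]},{"offset":[-0.011,0,0.0325],"dr":[0,0,0]},{"offset":[-0.013,0,0.0325],"dr":[0,0,0]},{"offset":[-0.015,0,0.0325],"dr":[0,0,0]},{"offset":[-0.017,0,0.0325],"dr":[0,0,0]},{"offset":[-0.019,0,0.0325],"dr":[0,0,0]},{"offset":[-0.02,0,0.0325],"dr":[0,0,0]},{"offset":[-0.021,0,0.0325],"dr":[0,0,0]},{"offset":[-0.022,0,0.0325],"dr":[0,0,0]},{"offset":[-0.022,0,0.0325],"dr":[0,0,0]}])

```text
time_s: 3.78
position: [0.5128, -0.1128, 0.048]
tcp_rot: [[-1.0, -0.018, 0.0], [-0.018, 1.0, -0.0], [-0.0, -0.0, -1.0]]
force: [-1.0, 0.4, -1.1]
opening: 0.452
grasp_force: 0.3
```

```bash
python3 -c "
from h import *
st()"
```

```text
t 3.78 tcp rail mm [-44.2 -27.2  48. ] yaw err deg 0.02 F rail [-1.   0.4 -1.1] open 39.3 gf 0.2693812921643257
```

Now at x = -44 with light contact. I'll creep toward the stops in 1 mm steps.

>>> servo_tool(targets=[{"offset":[-0.001,0,0],"dr":[0,0,0]},{"offset":[-0.002,0,0],"dr":[0,0,0]},{"offset":[-0.003,0,0],"dr":[0,0,0]},{"offset":[-0.004,0,0],"dr":[0,0,0]},{"offset":[-0.0045,0,0],"dr":[0,0,0]},{"offset":[-0.005,0,0],"dr":[0,0,0]},{"offset":[-0.005,0,0],"dr":[0,0,0]}])

```text
time_s: 4.37
position: [0.5178, -0.1128, 0.0481]
tcp_rot: [[-1.0, -0.018, 0.0], [-0.018, 1.0, -0.0], [-0.0, -0.0, -1.0]]
force: [-0.1, 1.1, -0.3]
opening: 0.457
grasp_force: 0.2
```

```bash
python3 -c "
from h import *
st()"
```

```text
t 4.37 tcp rail mm [-39.1 -27.3  48.1] yaw err deg 0.02 F rail [-0.1  1.1 -0.3] open 39.8 gf 0.19640583777800202
```

>>> servo_tool(targets=[{"offset":[-0.0005,0,0],"dr":[0,0,0]},{"offset":[-0.001,0,0],"dr":[0,0,0]},{"offset":[-0.0015,0,0],"dr":[0,0,0]},{"offset":[-0.002,0,0],"dr":[0,0,0]},{"offset":[-0.002,0,0],"dr":[0,0,0]}])

```text
time_s: 4.78
position: [0.5181, -0.1126, 0.048]
tcp_rot: [[-1.0, -0.018, -0.003], [-0.018, 1.0, 0.001], [0.003, 0.001, -1.0]]
force: [-5.0, -2.0, 2.7]
opening: 0.456
grasp_force: 2.4
```

```bash
python3 -c "
from h import *
st()"
```

```text
t 4.78 tcp rail mm [-38.8 -27.1  48. ] yaw err deg 0.05 F rail [-5.  -1.9  2.7] open 39.7 gf 2.3981969989836216
```

>>> servo_tool(targets=[{"offset":[0.003,0,0],"dr":[0,0,0]},{"offset":[0.008,0,0],"dr":[0,0,0]},{"offset":[0.01,0,-0.015],"dr":[0,0,0]},{"offset":[0.01,0,-0.03],"dr":[0,0,0]}])

```text
time_s: 5.12
position: [0.5087, -0.1124, 0.0776]
tcp_rot: [[-1.0, -0.017, -0.002], [-0.017, 1.0, 0.001], [0.002, 0.001, -1.0]]
force: [0.3, -0.7, -0.4]
opening: 0.459
grasp_force: 0.0
```

>>> servo_tool(targets=[{"offset":[0,-0.02,0],"dr":[0,0,0]},{"offset":[-0.01,-0.04,0],"dr":[0,0,0]},{"offset":[-0.03,-0.06,0],"dr":[0,0,0]},{"offset":[-0.045,-0.07,0],"dr":[0,0,0]},{"offset":[-0.05,-0.072,0],"dr":[0,0,0]},{"offset":[-0.05,-0.072,0.01],"dr":[0,0,0]},{"offset":[-0.05,-0.072,0.02],"dr":[0,0,0]},{"offset":[-0.05,-0.072,0.027],"dr":[0,0,0]},{"offset":[-0.05,-0.072,0.03],"dr":[0,0,0]},{"offset":[-0.05,-0.072,0.03],"dr":[0,0,0]}], gripper=1)

```text
time_s: 5.95
position: [0.559, -0.1825, 0.0464]
tcp_rot: [[-1.0, -0.018, -0.004], [-0.018, 1.0, 0.002], [0.004, 0.002, -1.0]]
force: [-1.0, 0.7, -0.3]
opening: 0.004
grasp_force: 0.0
```

```bash
python3 -c "
from h import *
st();snap('top','top2',(290,170,380,240),8)"
```

```text
t 5.95 tcp rail mm [  0.9 -97.7  46.4] yaw err deg 0.05 F rail [-1.   0.7 -0.3] open 0.3 gf 0.0
```

View pics/top2.png

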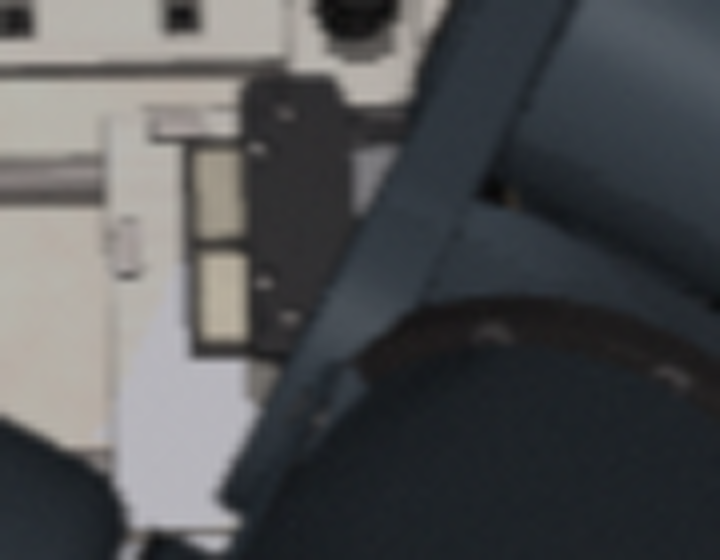

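The carrier is now square against the +x stops, with its top edge at row 140 on the stop faces at row 138. The +y gap is still there, from the carrier edge at column 188 to the stop at 142. Next is the +y push.

>>> servo_tool(targets=[{"offset":[-0.002,0.003,-0.001],"dr":[0,0,0]},{"offset":[-0.002,0.006,-0.001],"dr":[0,0,0]},{"offset":[-0.002,0.008,-0.001],"dr":[0,0,0]},{"offset":[-0.002,0.01,-0.001],"dr":[0,0,0]},{"offset":[-0.002,0.0115,-0.001],"dr":[0,0,0]},{"offset":[-0.002,0.013,-0.001],"dr":[0,0,0]},{"offset":[-0.002,0.0145,-0.001],"dr":[0,0,0]},{"offset":[-0.002,0.016,-0.001],"dr":[0,0,0]},{"offset":[-0.002,0.017,-0.001],"dr":[0,0,0]},{"offset":[-0.002,0.018,-0.001],"dr":[0,0,0]},{"offset":[-0.002,0.019,-0.001],"dr":[0,0,0]},{"offset":[-0.002,0.02,-0.001],"dr":[0,0,0]},{"offset":[-0.002,0.02,-0.001],"dr":[0,0,0]}])

```text
time_s: 7.08
position: [0.5625, -0.1639, 0.0491]
tcp_rot: [[-1.0, -0.018, -0.0], [-0.018, 1.0, -0.0], [0.0, -0.0, -1.0]]
force: [-0.6, -0.1, -0.3]
opening: 0.006
grasp_force: 0.3
```

```bash
python3 -c "
from h import *
st()"
```

```text
t 7.08 tcp rail mm [  4.7 -79.1  49.1] yaw err deg 0.02 F rail [-0.6 -0.1 -0.3] open 0.5 gf 0.3199644573032856
```

>>> servo_tool(targets=[{"offset":[0.001,0.001,0],"dr":[0,0,0]},{"offset":[0.001,0.002,0],"dr":[0,0,0]},{"offset":[0.001,0.003,0],"dr":[0,0,0]},{"offset":[0.001,0.004,0],"dr":[0,0,0]},{"offset":[0.001,0.005,0],"dr":[0,0,0]},{"offset":[0.001,0.005,0],"dr":[0,0,0]}])

```text
time_s: 7.58
position: [0.5615, -0.1587, 0.0491]
tcp_rot: [[-1.0, -0.018, -0.0], [-0.018, 1.0, 0.0], [0.0, 0.0, -1.0]]
force: [0.3, -0.2, -0.7]
opening: -0.0
grasp_force: 0.1
```

>>> servo_tool(targets=[{"offset":[0,0.0005,0],"dr":[0,0,0]},{"offset":[0,0.001,0],"dr":[0,0,0]},{"offset":[0,0.001,0],"dr":[0,0,0]}])

```text
time_s: 7.83
position: [0.5614, -0.1579, 0.0491]
tcp_rot: [[-1.0, -0.018, 0.0], [-0.018, 1.0, -0.0], [-0.0, -0.0, -1.0]]
force: [0.4, -0.9, 0.5]
opening: 0.005
grasp_force: 0.3
```

```bash
python3 -c "
from h import *
st()"
```

```text
t 7.83 tcp rail mm [  3.7 -73.1  49.1] yaw err deg 0.02 F rail [ 0.4 -0.9  0.5] open 0.4 gf 0.30061449855566025
```

>>> servo_tool(targets=[{"offset":[0,0.0005,0],"dr":[0,0,0]},{"offset":[0,0.001,0],"dr":[0,0,0]},{"offset":[0,0.0015,0],"dr":[0,0,0]},{"offset":[0,0.0015,0],"dr":[0,0,0]}])

```text
time_s: 8.17
position: [0.5614, -0.1564, 0.0491]
tcp_rot: [[-1.0, -0.018, 0.0], [-0.018, 1.0, 0.0], [-0.0, 0.0, -1.0]]
force: [-0.6, -1.3, 0.8]
opening: 0.005
grasp_force: 0.4
```

>>> servo_tool(targets=[{"offset":[0,0.0005,0],"dr":[0,0,0]},{"offset":[0,0.001,0],"dr":[0,0,0]},{"offset":[0,0.001,0],"dr":[0,0,0]}])

```text
time_s: 8.42
position: [0.5614, -0.1554, 0.0491]
tcp_rot: [[-1.0, -0.018, 0.0], [-0.018, 1.0, 0.0], [-0.0, 0.0, -1.0]]
force: [0.6, -0.8, 0.2]
opening: 0.005
grasp_force: 0.4
```

>>> servo_tool(targets=[{"offset":[0,0.0005,0],"dr":[0,0,0]},{"offset":[0,0.001,0],"dr":[0,0,0]},{"offset":[0,0.001,0],"dr":[0,0,0]}])

```text
time_s: 8.67
position: [0.5614, -0.1544, 0.0491]
tcp_rot: [[-1.0, -0.018, -0.0], [-0.018, 1.0, 0.0], [0.0, 0.0, -1.0]]
force: [-0.0, -1.4, 1.5]
opening: 0.008
grasp_force: 0.4
```

>>> servo_tool(targets=[{"offset":[0,0.0005,0],"dr":[0,0,0]},{"offset":[0,0.001,0],"dr":[0,0,0]},{"offset":[0,0.0015,0],"dr":[0,0,0]},{"offset":[0,0.0015,0],"dr":[0,0,0]}])

```text
time_s: 9.0
position: [0.5614, -0.1531, 0.0491]
tcp_rot: [[-1.0, -0.018, 0.0], [-0.018, 1.0, -0.0], [-0.0, -0.0, -1.0]]
force: [-0.2, -0.8, -0.1]
opening: 0.008
grasp_force: 0.9
```

```bash
python3 -c "
from h import *
st();snap('wrist','w3');snap('top','top3');snap('scene','sc3')
a=cv2.imread('pics/w3.png');b=load('top3')['color'][170:240,290:380,::-1];d=cv2.imread('pics/sc3.png')
b=cv2.resize(b,(400,311),interpolation=cv2.INTER_CUBIC)
o=np.zeros((600,800,3),np.uint8);o[:250,:400]=cv2.resize(a,(400,250));o[:311,400:]=b;o[330:580,:400]=cv2.resize(d,(400,250))
o[330:580,400:]=0
cv2.imwrite('pics/m3.png',o)"
```

```text
t 9.0 tcp rail mm [  3.7 -68.3  49.1] yaw err deg 0.03 F rail [-0.2 -0.8 -0.1] open 0.7 gf 0.9248295288125519
```

View pics/m3.png

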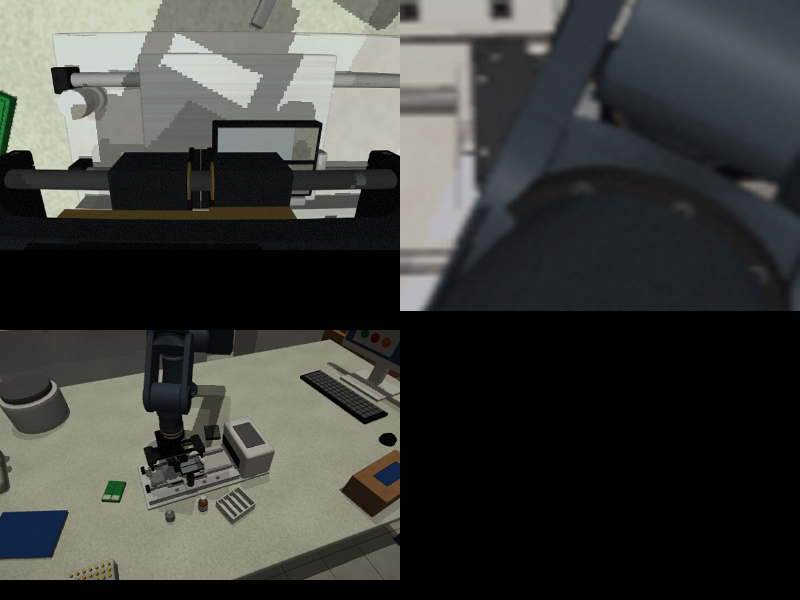

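The wrist view shows the carrier spanning x = 213 to 321 (half scale), the fingers on its -y edge, and the +y stop right next to its +y edge at 322. I'll put numbers on that.

```bash
python3 - <<'E'
from h import *
c=load("w3")
for n,z,p in (("carr",.054,[(341,194),(514,195)]),("deck",.044,[(225,88),(536,88)])):
    print(n,((p2w(c,p,z)-[q[0],q[1],0])@RR*1e3).round(1))
print("expected carr y at dock", -17-42,-17+42,"deck",-115,35)
im=c["color"][180:340,480:560,::-1];
g=np.clip(im.astype(float)*1.5,0,255).astype(np.uint8)
cv2.imwrite('pics/w3z.png',cv2.resize(g,None,fx=3.7,fy=3.7,interpolation=cv2.INTER_CUBIC))
E
```

```text
carr [[-29.5 -58.8  54. ]
 [-29.1  22.8  54. ]]
deck [[ -77.2 -112.1   44. ]
 [ -77.9   32.    44. ]]
expected carr y at dock -59 25 deck -115 35
```

View pics/w3z.png

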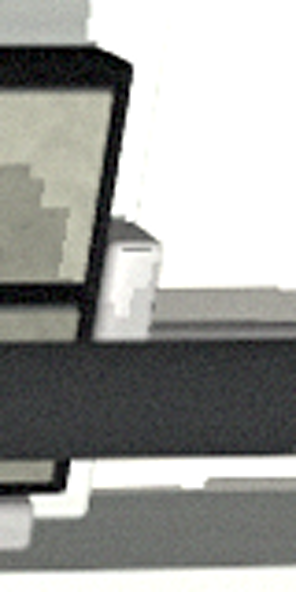

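The carrier's +y edge is at the stop block, at about (110,250) in the crop. I'll keep creeping until I feel firm contact.

>>> servo_tool(targets=[{"offset":[0,0.0005,0],"dr":[0,0,0]},{"offset":[0,0.001,0],"dr":[0,0,0]},{"offset":[0,0.001,0],"dr":[0,0,0]}])

```text
time_s: 9.4
position: [0.5613, -0.1519, 0.0491]
tcp_rot: [[-1.0, -0.018, 0.0], [-0.018, 1.0, 0.0], [-0.0, 0.0, -1.0]]
force: [-0.0, -2.7, 0.3]
opening: 0.006
grasp_force: 0.9
```

>>> servo_tool(targets=[{"offset":[0,0.0005,0],"dr":[0,0,0]},{"offset":[0,0.001,0],"dr":[0,0,0]},{"offset":[0,0.001,0],"dr":[0,0,0]}])

```text
time_s: 9.65
position: [0.5613, -0.151, 0.0491]
tcp_rot: [[-1.0, -0.018, 0.0], [-0.018, 1.0, -0.0], [-0.0, -0.0, -1.0]]
force: [-0.0, -2.1, 1.4]
opening: 0.006
grasp_force: 1.2
```

>>> servo_tool(targets=[{"offset":[0,0.0005,0],"dr":[0,0,0]},{"offset":[0,0.001,0],"dr":[0,0,0]},{"offset":[0,0.001,0],"dr":[0,0,0]}])

```text
time_s: 9.9
position: [0.5617, -0.1507, 0.0491]
tcp_rot: [[-1.0, -0.018, 0.001], [-0.018, 1.0, -0.001], [-0.001, -0.001, -1.0]]
force: [-0.6, -5.1, -0.4]
opening: 0.006
grasp_force: 2.5
```

>>> servo_tool(targets=[{"offset":[0,-0.004,0],"dr":[0,0,0]},{"offset":[0,-0.012,0],"dr":[0,0,0]},{"offset":[0,-0.012,-0.015],"dr":[0,0,0]},{"offset":[0,-0.012,-0.03],"dr":[0,0,0]},{"offset":[0.02,-0.005,-0.035],"dr":[0,0,0]},{"offset":[0.04,0.02,-0.035],"dr":[0,0,0]},{"offset":[0.052,0.04,-0.035],"dr":[0,0,0]},{"offset":[0.054,0.05,-0.035],"dr":[0,0,0]},{"offset":[0.054,0.05,-0.035],"dr":[0,0,0]}])

```text
time_s: 10.65
position: [0.505, -0.0988, 0.084]
tcp_rot: [[-1.0, -0.019, -0.002], [-0.019, 1.0, 0.002], [0.002, 0.002, -1.0]]
force: [-0.5, 0.1, -0.8]
opening: 0.005
grasp_force: 0.0
```

>>> servo_tool(targets=[{"offset":[0,0,0],"dr":[0,0,0]},{"offset":[0,0,0],"dr":[0,0,0]},{"offset":[0,0,0.012],"dr":[0,0,0]},{"offset":[0,0,0.025],"dr":[0,0,0]},{"offset":[0,0,0.035],"dr":[0,0,0]},{"offset":[0,0,0.035],"dr":[0,0,0]}], gripper=0.08)

```text
time_s: 11.15
position: [0.5062, -0.1015, 0.0472]
tcp_rot: [[-1.0, -0.017, -0.002], [-0.017, 1.0, 0.001], [0.002, 0.001, -1.0]]
force: [-0.4, -0.4, -0.2]
opening: 0.37
grasp_force: 0.0
```

```bash
python3 -c "
from h import *
st()"
```

```text
t 11.15 tcp rail mm [-50.5 -15.8  47.2] yaw err deg -0.04 F rail [-0.4 -0.4 -0.2] open 32.2 gf 0.0
```

>>> servo_tool(targets=[{"offset":[-0.003,0,0],"dr":[0,0,0]},{"offset":[-0.006,0,0],"dr":[0,0,0]},{"offset":[-0.008,0,0],"dr":[0,0,0]},{"offset":[-0.01,0,0],"dr":[0,0,0]},{"offset":[-0.011,0,0],"dr":[0,0,0]},{"offset":[-0.0115,0,0],"dr":[0,0,0]},{"offset":[-0.012,0,0],"dr":[0,0,0]},{"offset":[-0.012,0,0],"dr":[0,0,0]}])

```text
time_s: 11.82
position: [0.5178, -0.1005, 0.0491]
tcp_rot: [[-1.0, -0.018, -0.001], [-0.018, 1.0, 0.0], [0.001, 0.0, -1.0]]
force: [-2.0, -0.6, 1.2]
opening: 0.456
grasp_force: 1.1
```

>>> servo_tool(targets=[{"offset":[-0.0005,0,0],"dr":[0,0,0]},{"offset":[-0.001,0,0],"dr":[0,0,0]},{"offset":[-0.001,0,0],"dr":[0,0,0]}])

```text
time_s: 12.07
position: [0.5179, -0.1004, 0.049]
tcp_rot: [[-1.0, -0.018, -0.003], [-0.018, 1.0, 0.001], [0.003, 0.001, -1.0]]
force: [-4.4, -2.6, 3.3]
opening: 0.46
grasp_force: 2.4
```

```bash
python3 -c "
from h import *
st()"
```

```text
t 12.07 tcp rail mm [-38.8 -14.9  49. ] yaw err deg 0.04 F rail [-4.5 -2.5  3.3] open 40.0 gf 2.444457672536373
```

Both stop directions now give firm contact. Next I'll retreat, rise and go to the knob.

>>> servo_tool(targets=[{"offset":[0.004,0,0],"dr":[0,0,0]},{"offset":[0.012,0,0],"dr":[0,0,0]},{"offset":[0.012,0,-0.02],"dr":[0,0,0]},{"offset":[0.012,0,-0.05],"dr":[0,0,0]},{"offset":[0.012,0,-0.08],"dr":[0,0,0]},{"offset":[0.012,-0.005,-0.1],"dr":[0,0,0]},{"offset":[-0.01,-0.01,-0.1],"dr":[0,0,0]},{"offset":[-0.04,-0.015,-0.1],"dr":[0,0,0]},{"offset":[-0.07,-0.02,-0.1],"dr":[0,0,0]},{"offset":[-0.095,-0.023,-0.1],"dr":[0,0,0]},{"offset":[-0.11,-0.023,-0.1],"dr":[0,0,0]},{"offset":[-0.112,-0.023,-0.1],"dr":[0,0,0]},{"offset":[-0.112,-0.023,-0.1],"dr":[0,0,0]},{"offset":[-0.112,-0.023,-0.1],"dr":[0,0,0]}])

```text
time_s: 13.23
position: [0.6303, -0.1212, 0.1485]
tcp_rot: [[-1.0, -0.018, -0.002], [-0.018, 1.0, 0.001], [0.002, 0.001, -1.0]]
force: [-0.7, -0.1, -0.1]
opening: 0.46
grasp_force: 0.0
```

>>> servo_tool(targets=[{"offset":[0,0,0.01],"dr":[0,0,0]},{"offset":[0,0,0.02],"dr":[0,0,0]},{"offset":[0,0,0.02],"dr":[0,0,0]},{"offset":[0,0,0.02],"dr":[0,0,0]}], gripper=-0.38)

```text
time_s: 13.57
position: [0.6303, -0.1213, 0.1277]
tcp_rot: [[-1.0, -0.018, -0.003], [-0.018, 1.0, 0.001], [0.003, 0.001, -1.0]]
force: [-0.2, -0.2, -0.1]
opening: 0.654
grasp_force: 0.0
```

```bash
python3 -c "
from h import *
st();snap('wrist','w4')"
```

```text
t 13.57 tcp rail mm [ 73.2 -37.8 127.7] yaw err deg 0.0 F rail [-0.2 -0.2 -0.1] open 56.9 gf 0.0
```

View pics/w4.png

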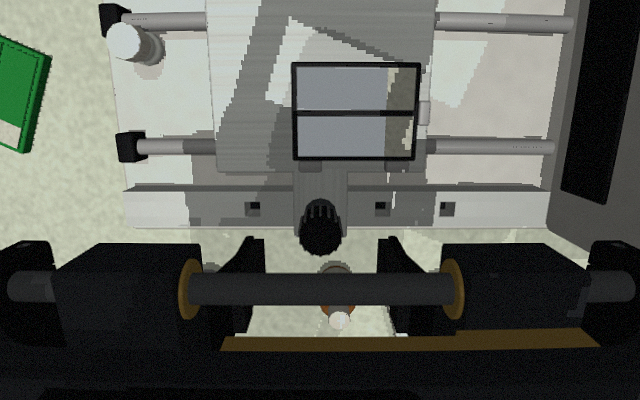

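The carrier is flush with the two +x stops (row 160) and the +y stop (column 420). The knob top, near (320,235), sits between the fingers. I'll confirm its x position.

```bash
python3 - <<'E'
from h import *
c=load("w4")
print(((p2w(c,[(320,238)],.095)-[q[0],q[1],0])@RR*1e3).round(1), w2p(c,[r2w((75,-38,95)),r2w((75,-38,65)),r2w((88,-38,95))]))
E
```

```text
[[ 76.4 -38.   95. ]] [[320.0717934  235.86178051]
 [320.06428681 220.012715  ]
 [320.0927158  256.00821266]]
```

>>> servo_tool(targets=[{"offset":[-0.001,0,0.01],"dr":[0,0,0]},{"offset":[-0.002,0,0.025],"dr":[0,0,0]},{"offset":[-0.002,0,0.04],"dr":[0,0,0]},{"offset":[-0.002,0,0.052],"dr":[0,0,0]},{"offset":[-0.002,0,0.06],"dr":[0,0,0]},{"offset":[-0.002,0,0.062],"dr":[0,0,0]},{"offset":[-0.002,0,0.062],"dr":[0,0,0]}])

```text
time_s: 14.2
position: [0.6334, -0.1215, 0.0662]
tcp_rot: [[-1.0, -0.018, -0.001], [-0.018, 1.0, 0.0], [0.001, 0.001, -1.0]]
force: [0.3, -0.5, -0.4]
opening: 0.689
grasp_force: 0.0
```

```bash
python3 -c "
from h import *
st()"
```

```text
t 14.2 tcp rail mm [ 76.3 -38.   66.2] yaw err deg 0.02 F rail [ 0.3 -0.5 -0.4] open 60.0 gf 0.0
```

Close on the knob.

>>> servo_tool(targets=[{"offset":[0,0,0],"dr":[0,0,0]},{"offset":[0,0,0],"dr":[0,0,0]},{"offset":[0,0,0],"dr":[0,0,0]},{"offset":[0,0,0],"dr":[0,0,0]},{"offset":[0,0,0],"dr":[0,0,0]},{"offset":[0,0,0],"dr":[0,0,0]},{"offset":[0,0,0],"dr":[0,0,0]},{"offset":[0,0,0],"dr":[0,0,0]}], gripper=1)

```text
time_s: 14.87
position: [0.6339, -0.1217, 0.0673]
tcp_rot: [[-1.0, -0.018, 0.0], [-0.018, 1.0, -0.0], [-0.0, -0.0, -1.0]]
force: [-0.3, 0.9, 1.6]
opening: 0.288
grasp_force: 30.0
```

```bash
python3 -c "
from h import *
st()"
```

```text
t 14.87 tcp rail mm [ 76.8 -38.2  67.3] yaw err deg 0.02 F rail [-0.3  0.9  1.6] open 25.1 gf 29.999765139073133
```

>>> servo_tool(targets=[{"offset":[0,0,-0.002],"dr":[0,0,0]},{"offset":[0,0,-0.004],"dr":[0,0,0]},{"offset":[0,0,-0.006],"dr":[0,0,0]},{"offset":[0,0,-0.008],"dr":[0,0,0]},{"offset":[0,0,-0.01],"dr":[0,0,0]},{"offset":[0,0,-0.012],"dr":[0,0,0]},{"offset":[0,0,-0.013],"dr":[0,0,0]},{"offset":[0,0,-0.013],"dr":[0,0,0]},{"offset":[0,0,-0.013],"dr":[0,0,0]},{"offset":[0,0,-0.013],"dr":[0,0,0]}])

```text
time_s: 15.7
position: [0.6338, -0.1217, 0.08]
tcp_rot: [[-1.0, -0.018, 0.0], [-0.018, 1.0, -0.0], [-0.0, -0.0, -1.0]]
force: [3.1, -0.5, -7.6]
opening: 0.288
grasp_force: 30.0
```

```bash
python3 -c "
from h import *
st()"
```

```text
t 15.7 tcp rail mm [ 76.8 -38.2  80. ] yaw err deg 0.02 F rail [ 3.1 -0.5 -7.6] open 25.1 gf 29.999353741295636
```

>>> servo_tool(targets=[{"offset":[0,0.0005,0],"dr":[0,0,0]},{"offset":[0,0.0015,0],"dr":[0,0,0]},{"offset":[0,0.003,0],"dr":[0,0,0]},{"offset":[0,0.005,0],"dr":[0,0,0]},{"offset":[0,0.0075,0],"dr":[0,0,0]},{"offset":[0,0.01,0],"dr":[0,0,0]},{"offset":[0,0.013,0],"dr":[0,0,0]},{"offset":[0,0.016,0],"dr":[0,0,0]},{"offset":[0,0.019,0],"dr":[0,0,0]},{"offset":[0,0.022,0],"dr":[0,0,0]},{"offset":[0,0.025,0],"dr":[0,0,0]},{"offset":[0,0.028,0],"dr":[0,0,0]},{"offset":[0,0.031,0],"dr":[0,0,0]},{"offset":[0,0.034,0],"dr":[0,0,0]},{"offset":[0,0.0365,0],"dr":[0,0,0]},{"offset":[0,0.039,0],"dr":[0,0,0]},{"offset":[0,0.041,0],"dr":[0,0,0]},{"offset":[0,0.0425,0],"dr":[0,0,0]},{"offset":[0,0.0435,0],"dr":[0,0,0]},{"offset":[0,0.044,0],"dr":[0,0,0]}])

```text
time_s: 17.37
position: [0.6331, -0.0775, 0.0801]
tcp_rot: [[-1.0, -0.018, 0.0], [-0.018, 1.0, -0.0], [-0.0, -0.0, -1.0]]
force: [3.0, -1.6, -7.2]
opening: 0.287
grasp_force: 30.0
```

>>> servo_tool(targets=[{"offset":[0,0.001,0],"dr":[0,0,0]},{"offset":[0,0.002,0],"dr":[0,0,0]},{"offset":[0,0.003,0],"dr":[0,0,0]},{"offset":[0,0.0038,0],"dr":[0,0,0]},{"offset":[0,0.0042,0],"dr":[0,0,0]},{"offset":[0,0.0042,0],"dr":[0,0,0]},{"offset":[0,0.0042,0],"dr":[0,0,0]}])

```text
time_s: 17.95
position: [0.633, -0.0733, 0.0801]
tcp_rot: [[-1.0, -0.018, 0.0], [-0.018, 1.0, 0.0], [-0.0, 0.0, -1.0]]
force: [3.6, -1.5, -6.9]
opening: 0.285
grasp_force: 30.0
```

```bash
python3 -c "
from h import *
st();snap('wrist','w5');snap('top','top5')
o=np.vstack([cv2.imread('pics/w5.png')[:350], np.zeros((250,640,3),np.uint8)])
b=load('top5')['color'][160:250,250:400,::-1];o[350:600,:416]=cv2.resize(b,(416,250),interpolation=cv2.INTER_CUBIC)
cv2.imwrite('pics/m5.png',o)"
```

```text
t 17.95 tcp rail mm [76.8 10.2 80.1] yaw err deg 0.02 F rail [ 3.6 -1.6 -6.9] open 24.8 gf 29.999415795318782
```

View pics/m5.png

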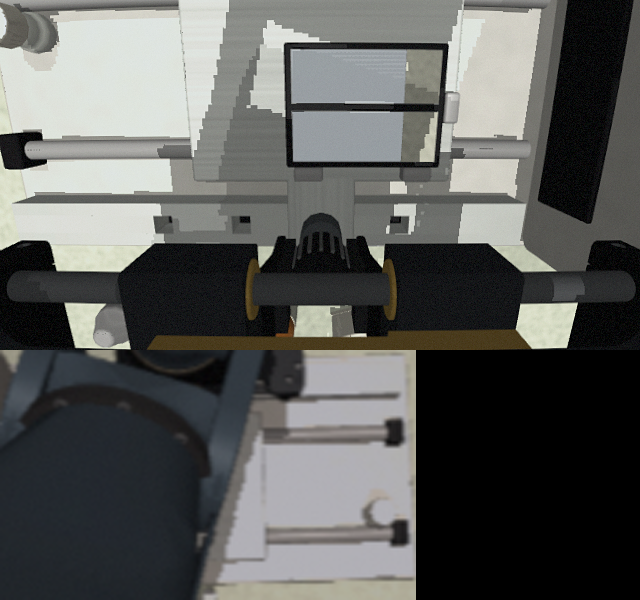

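The section has moved one pitch: holes show at columns 163, 241 and 398, and the fourth is under the knob at about 320. The carrier is still flush with its stops. Now I'll lower the pin.

>>> servo_tool(targets=[{"offset":[0,0,0.002],"dr":[0,0,0]},{"offset":[0,0,0.004],"dr":[0,0,0]},{"offset":[0,0,0.006],"dr":[0,0,0]},{"offset":[0,0,0.008],"dr":[0,0,0]},{"offset":[0,0,0.01],"dr":[0,0,0]},{"offset":[0,0,0.011],"dr":[0,0,0]},{"offset":[0,0,0.012],"dr":[0,0,0]},{"offset":[0,0,0.0125],"dr":[0,0,0]},{"offset":[0,0,0.013],"dr":[0,0,0]},{"offset":[0,0,0.013],"dr":[0,0,0]},{"offset":[0,0,0.013],"dr":[0,0,0]}])

```text
time_s: 18.97
position: [0.633, -0.0733, 0.0674]
tcp_rot: [[-1.0, -0.018, 0.0], [-0.018, 1.0, 0.0], [-0.0, 0.0, -1.0]]
force: [2.2, 1.7, -1.4]
opening: 0.288
grasp_force: 30.0
```

```bash
python3 -c "
from h import *
st()"
```

```text
t 18.97 tcp rail mm [76.8 10.2 67.4] yaw err deg 0.02 F rail [ 2.2  1.7 -1.4] open 25.0 gf 29.999466589652002
```

>>> servo_tool(targets=[{"offset":[0,0,0.0005],"dr":[0,0,0]},{"offset":[0,0,0.001],"dr":[0,0,0]},{"offset":[0,0,0.0012],"dr":[0,0,0]},{"offset":[0,0,0.0012],"dr":[0,0,0]},{"offset":[0,0,0.0012],"dr":[0,0,0]},{"offset":[0,0,0.0012],"dr":[0,0,0]}])

```text
time_s: 19.47
position: [0.6331, -0.0734, 0.0673]
tcp_rot: [[-1.0, -0.018, 0.001], [-0.018, 1.0, -0.0], [-0.001, -0.0, -1.0]]
force: [0.6, 1.3, 5.0]
opening: 0.288
grasp_force: 30.0
```

```bash
python3 -c "
from h import *
st();snap('wrist','w6',(260,20,480,200),3.4)"
```

```text
t 19.47 tcp rail mm [76.9 10.1 67.3] yaw err deg 0.03 F rail [0.6 1.3 5. ] open 25.1 gf 29.9996005743742
```

View pics/w6.png

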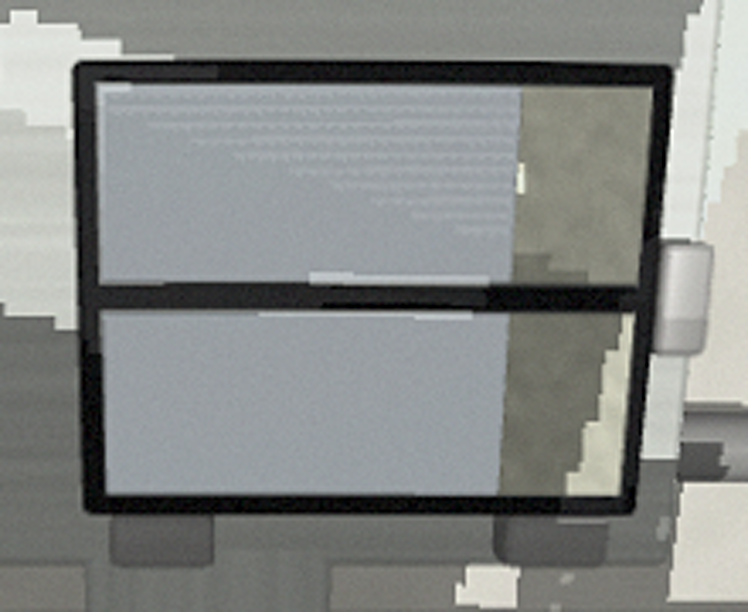

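The pin is home: z is back at 67.3 mm and the knob resists a 5 N push down. The carrier touches all three stops, two along the bottom edge at row 515 and one on the right at (655,300). Handing in.

```bash
python3 -c "
from rig import ticket
print(ticket.hand_in())"
```

```text
the job is handed in; nothing more can be done
None
```

I handed the job in at about 19.5 s: the carrier is flush against all three stops, the section is one hole on towards the housing with the pin home, and the gripper is still holding the knob.

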